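# Find the shaft flat with the collar and hold it on the mark

### The arm

A 6-joint arm with a two-finger parallel gripper is mounted at the origin on the work surface. World frame = base frame: x ahead of the robot, y to its left, z up, the work surface at z = 0. Lengths are in m, angles in rad, forces in N, time in s.
With the tool pointing down it reaches from about 0.25 to 0.85 m from the base axis. Payload 12.5 kg.
Tool frame: the origin (TCP) lies midway between the tips of the shut fingers; the grasp point (between the pads) lies 19 mm behind it (manip.hold_point_z is the distance from the TCP to the grasp point, in m); z points along the fingers, y is the direction in which the jaws open and shut (so a half turn about z gives the same grasp; the last joint's range is limited). The gripper opens to 93 mm and grips with 3 to 60 N. Pads are 15 mm wide; open, the fingers measure 128 mm over their backs; the gripper's body (75 mm by 188 mm) begins 65 mm behind the grasp point.
Start: joints at [1.204, 0.351, 1.652, -0, 1.139, -0.085], TCP at [0.153, 0.528, 0.219] pointing down, gripper open.
Joint ranges: [-2.75, 2.75], [-0.79, 2.1], [0.01, 2.65], [-1.57, 4.71], [0.07, 3.14], [-2.87, 2.87]. Speed limits (rad/s): [2.22, 2.22, 2.79, 3.14, 3.14, 3.14].

### API

Orientations are given as a unit quaternion [x, y, z, w].
In Python, from cell import manip gives the robot as it stands.
- The arm moves only by the tool servo_tool, never from a script. Its argument "commands" is a list of rows, each a list of 5 numbers: the shift along the tool's x, y, z in m, then the turn about the tool's z in degrees, then the finger opening in m, from 0 to 0.093. A call has exactly 5 rows; each row is the pose to reach, as a shift and turn from the pose commanded when the call began, along the tool's axes at that moment; what a row does not reach only later rows make up. A row lasts 1/10 s, in which the tool goes at most 50 mm and 8.59 degrees, less where a joint would pass 70% of its speed; a pose out of reach is approached as far as the arm can. A call with a gripper value outside its range is refused whole. The fingers move at their own pace and stop on an object; the grip force is fixed at half the most. Time passes only in rows, so rows that repeat a pose let the fingers close, or fill a call up. It gives the time, the measured TCP pose, the force and the opening at its end, in the units of the state.
- manip.state(): the state, without advancing time (a new reading comes with each control period).
- manip.snapshot(name): name is "scene" or "top"; returns the picture (420x560x3 uint8, red, green, blue); there is no depth.
- manip.camera_params(name): a dict with "fx", "fy", "cx", "cy" (pixels), "k1" (the pictures are not rectified: a ray, as slopes to the right and down, at radius r is drawn at 1 + k1 r^2 times it, then the intrinsics apply), "cam_to_world" (4x4, takes a point from camera to world coordinates). Camera axes: x right, y down, z forward; pixel columns grow to the right and rows downward; lengths in m; the calibration is good to about 2 mm. A picture is of the moment at which its call begins. camera_params takes no time and is no camera call.
- manip.job_done(): hands the job in, once; it reports no verdict.
Trained networks look in the newest picture that a camera, given by its name, has taken for a name from the list of things; names that differ only in an ending like _2 or _b are one class to them, and where a whole thing is asked for, a point or a joint stands for the part that bears it (a point fixed in the world has none). Each returns a list of dicts, best first, with "conf" (0 to 1); they miss things now and then, are a little off and sometimes report something else, mostly with a low value. They report only what shows in the picture. A call takes as long as a camera call. They do not tell look-alikes from the thing itself.
- manip.spot_in(camera, target): "at" ([x, y, z] in m, in world coordinates, good to about 4 mm: the middle of the surface that is visible of it).
- manip.trace(camera, target): "region" (420x560 bool, what is visible of it).
The state is a dict: "time_s": time; "qpos": joint angles; "joint_velocities": joint speeds; "effort": joint torques, N m; "eef_pos": TCP position; "eef_rot": TCP orientation; "contact_force": force on the tool from outside, world axes, zero at the start; "wrist_torque": the same for the moment, N m; "gripper_width": finger opening in m.
Only numpy, scipy, OpenCV 4.12 (cv2) and the standard library are available. Lean on these libraries where they do the work, as an engineer would, in place of code of your own. Each camera call takes 0.05 s, during which the arm holds its last target. There are 200 camera calls.

### The job

Fit the set-screw collar onto the upright shaft of the drive unit: turn it on the shaft end until you feel it drop over the shaft's flats, then turn collar and shaft together until the set screw points along the black index rib on the housing. Press the collar fully down on its spring washer and finish still holding it there, so that the screw can be tightened; leave the other things on the bench where they are.

Things in the scene. Friction and masses are not known exactly. Their poses are not given: they have to be found in the camera images.
- collar_mid (a point): Centre (half-way up, on the bore axis) of the loose aluminium collar: 44 mm outside, 30 mm tall, about 90 g, upright on the bench, z up. The bore runs right through along z and has two flats, 9 mm from the axis on its +x and -x sides, between arcs of radius 14 mm. A steel set screw, 11 mm thick, sticks out 16 mm along +x half-way up; grip across y to stay clear of it.
- screw_tip (a point): Outer end of the collar's set screw: 38 mm from the collar's axis along the collar's +x, half-way up.
- spindle (a point): Point on the shaft's axis level with the flat top of the fixed white drive housing (140 x 140 x 60 mm). z is up, +x points along the index rib. Heights of the collar's centre above this point: 49 mm resting on the shaft's step, 31 mm touching the spring washer, 25 mm pressed fully down. The shaft turns about z against 0.15 N m of friction and stays where it is left.
- shaft_step (a point): Centre of the shaft's step, 34 mm above the housing top; axes of the housing, not of the shaft. Below it the steel shaft is 24 mm thick with two opposite flats, 14 mm across; above it a round nose, 12 mm thick, goes up 18 mm. The collar rests on the step unless its bore flats are within about 10 degrees of the shaft's (5 if off centre by 1 mm), then it goes down.
- index_rib (a point): Middle of the top of the black index rib on the housing top: 30 mm long along x (37 to 67 mm from the shaft's axis), 3 mm wide. One of the shaft's two flats starts facing 26 to 72 degrees counter-clockwise, seen from above, from the rib's direction; its angle is not measured, so feel or look for it.
- washer (a joint): How far the spring washer (34 mm disc round the shaft, on the housing) is pressed down: 0 free, 0.006 m at its stop; spring 1.5 N per mm, so about 9 N at the stop. It lifts the collar if let go.
- spacer: Bystander: aluminium spacer ring with a plain round bore and no screw, 36 mm across, 22 mm tall; origin at the centre of its underside.
- beaker: Bystander: small glass beaker, 60 mm across, 65 mm tall; origin at the centre of its underside.
- hexkey: Bystander: dark steel hex key lying flat, 6 mm thick, long arm 80 mm along x, short arm 25 mm along y at its +x end; origin under the middle of the long arm.
- driver: Bystander: screwdriver lying along its x.
- amber: Bystander: amber bottle, 70 mm across, 140 mm tall; origin at the centre of its underside.
- clear: Bystander: clear bottle, 66 mm across, 170 mm tall; origin at the centre of its underside.
- vials: Bystander: white block 110 x 70 mm with eight small vials, 44 mm tall in all; origin at the centre of its underside.
There are look-alikes about, which are no part of the job. What is shaped like the part that bears collar_mid but blue or yellow is not meant.

How it is judged:
By the outcome, as a careful person would: the job done as asked, in the order asked, and still so for the second after the job is handed in, while the arm keeps its last pose, push and grip.
It also fails if it takes over 45 s, if anything falls off the work surface, if the arm or the gripper's body presses on something with over 40 N, if the wrist force passes 120 N, or if a joint passes its speed limit or range.

## Working session

There is one attempt and no reset: what is moved stays moved. The work goes in short steps, Python scripts to look and compute and a tool call to move; the robot and the scene stay as the last step left them, time stands still between calls to the robot, and variables do not carry over. Pictures are saved under pics/ and viewed, about 8 in all and at most 12, crops included, and the job is handed in when it is done.

Besides the shell and the picture viewer there is one more tool, called after "Call:" as name([rows], argument=value, ...), one row to a line, values as JSON. servo_tool: Moves the arm, as the interface text tells. Its arguments: {"type":"object","properties":{"commands":{"type":"array","items":{"type":"array","items":{"type":"number"}}}},"required":["commands"]}

```bash
mkdir -p pics; cat > h.py <<'E'
import numpy as np, cv2
from cell import manip
def ray(cam,u,v):
    c=manip.camera_params(cam); K=np.array([[c['fx'],0,c['cx']],[0,c['fy'],c['cy']],[0,0,1.]])
    x=cv2.undistortPoints(np.array([[[u,v]]],float),K,np.array([c['k1'],0,0,0.]))[0,0]
    T=np.array(c['cam_to_world']); return T[:3,3],T[:3,:3]@np.array([x[0],x[1],1])
def atz(cam,u,v,z):
    o,d=ray(cam,u,v); return o+d*(z-o[2])/d[2]
def px(cam,p):
    c=manip.camera_params(cam); T=np.array(c['cam_to_world']); q=T[:3,:3].T@(np.array(p)-T[:3,3]); x=q[:2]/q[2]
    x=x*(1+c['k1']*(x@x)); return np.array([c['fx']*x[0]+c['cx'],c['fy']*x[1]+c['cy']])
def snap(cam,name,crop=None,s=1):
    im=manip.snapshot(cam)[:,:,::-1]
    if crop: a,b,c,d=crop; im=im[b:d,a:c]
    cv2.imwrite('pics/'+name,cv2.resize(im,None,fx=s,fy=s,interpolation=cv2.INTER_CUBIC))
E
python3 - <<'E'
from h import *
np.set_printoptions(precision=4,suppress=True)
a=manip.snapshot('top');b=manip.snapshot('scene')
cv2.imwrite('pics/a.png',cv2.resize(np.vstack([a,b])[:,:,::-1],None,fx=.71,fy=.71) if 0 else a[:,:,::-1]);cv2.imwrite('pics/b.png',b[:,:,::-1])
for c in('top','scene'):
  print(c,np.array(manip.camera_params(c)['cam_to_world'])[:3],manip.camera_params(c)['fx'])
  for t in('collar_mid','screw_tip','spindle','shaft_step','index_rib','spacer'):
    print(t,[(np.round(r['at'],4).tolist(),round(r['conf'],2),px(c,r['at']).round().tolist()) for r in manip.spot_in(c,t)])
print(manip.state())
E
```

```text
top [[-0.0756 -0.9762  0.2031  0.3732]
 [-0.9971  0.0738 -0.0168  0.0262]
 [ 0.0014 -0.2038 -0.979   1.2354]] 463.8674129060726
collar_mid [([0.6162, -0.0157, 0.0337], 0.73, [284.0, 215.0]), ([0.6103, -0.113, 0.024], 0.61, [321.0, 215.0]), ([0.684, -0.1782, 0.0302], 0.52, [342.0, 186.0])]
screw_tip [([0.6789, -0.175, 0.0306], 0.73, [341.0, 188.0]), ([0.6157, -0.0119, 0.0312], 0.61, [283.0, 215.0]), ([0.6117, -0.1045, 0.0295], 0.6, [318.0, 214.0]), ([0.5239, 0.1553, 0.0596], 0.2, [220.0, 253.0])]
spindle []
shaft_step [([0.5209, 0.1529, 0.0621], 0.95, [221.0, 254.0])]
index_rib [([0.5216, 0.1525, 0.0608], 0.59, [221.0, 254.0]), ([0.6078, -0.1068, 0.0298], 0.51, [319.0, 216.0])]
spacer [([0.5115, -0.2873, 0.0229], 0.42, [390.0, 247.0])]
scene [[ 0.7248  0.4683 -0.5054  1.1532]
 [ 0.6888 -0.509   0.5162 -0.5495]
 [-0.0155 -0.7222 -0.6915  0.8485]] 464.1663596892482
collar_mid [([0.6852, -0.1838, 0.0264], 0.98, [248.0, 298.0]), ([0.6215, -0.0172, 0.0242], 0.92, [280.0, 242.0]), ([0.6133, -0.1231, 0.0225], 0.63, [246.0, 265.0])]
screw_tip [([0.6919, -0.1772, 0.0261], 0.71, [253.0, 298.0])
[... 236 characters left out ...]
0.1277, 0.0601], 0.71, [298.0, 187.0])]
index_rib [([0.5474, 0.1263, 0.0657], 0.78, [298.0, 186.0])]
spacer [([0.5087, -0.2922, 0.0172], 0.76, [159.0, 285.0]), ([0.5331, 0.1428, 0.0752], 0.73, [298.0, 178.0])]
{'time_s': 0.7, 'qpos': array([ 1.2044,  0.3507,  1.6518, -0.    ,  1.1391, -0.0846]), 'joint_velocities': array([ 0.0015, -0.0023, -0.0012, -0.0004, -0.0018, -0.0002]), 'effort': array([  0.003 , -49.7161, -28.546 ,   0.0701,   0.0219,   0.    ]), 'eef_pos': array([0.1529, 0.5283, 0.2186]), 'eef_rot': array([ 0.1404,  0.9901, -0.    ,  0.    ]), 'contact_force': array([ 0.2204,  0.6887, -0.409 ]), 'wrist_torque': array([ 0.0308, -0.0225, -0.0298]), 'gripper_width': 0.0927526096494503}
```

View pics/a.png

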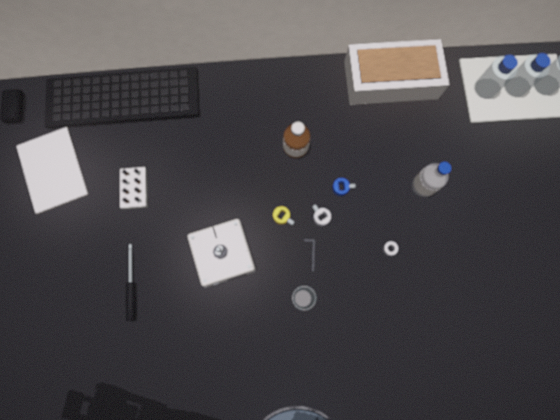

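View pics/b.png

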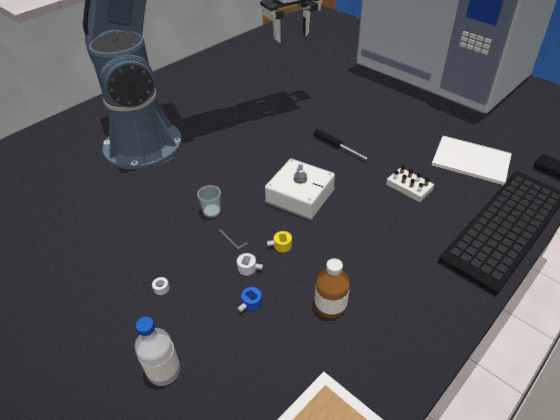

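Top view: the silver collar is at (322,216) with its screw pointing up-left (315,208), yellow is at (282,215) and blue at (342,186). The housing is at (221,252) with the rib pointing up (214,232). I'll zoom in for angles.

```bash
python3 - <<'E'
from h import *
def cr(cam,x,y,r=24,s=8):
    im=cv2.imread('pics/'+('a' if cam=='top' else 'b')+'.png')[y-r:y+r,x-r:x+r]
    return cv2.resize(im,(384,384),interpolation=cv2.INTER_CUBIC)
im=np.hstack([cr('top',322,214),cr('top',220,250,36)])
cv2.imwrite('pics/c.png',im)
cv2.imwrite('pics/d.png',np.hstack([cr('scene',247,264),cr('scene',300,188,36)]))
E
```

```text
(no output)
```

View pics/c.png

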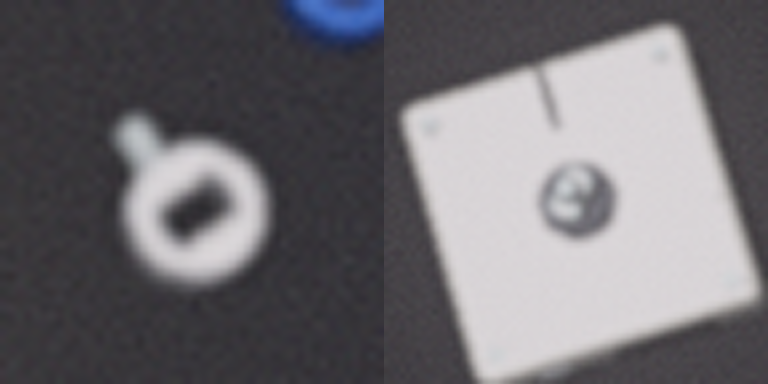

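View pics/d.png

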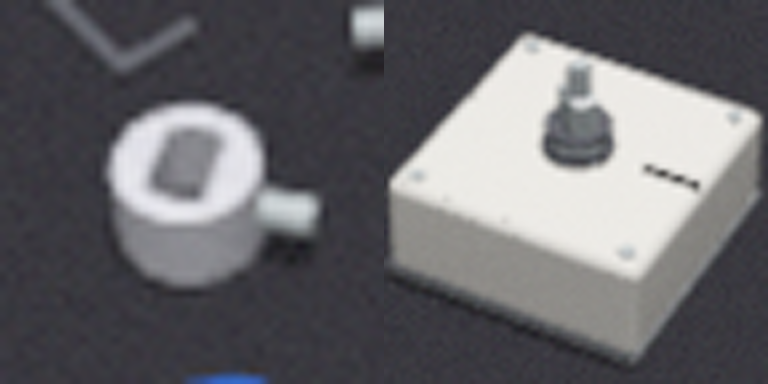

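Crops show the silver collar with its screw up-left and its slot across it. On the housing, the rib runs from about (212.7,226) to (216.4,238) and the washer is at (220,251.5) in top view. Now I'll compute positions.

```bash
python3 - <<'E'
from h import *
np.set_printoptions(precision=4,suppress=True)
A=lambda *a:atz(*a)[:2]
deg=lambda v:np.degrees(np.arctan2(v[1],v[0]))
C1=A('top',322.6,216.4,.03);C2=A('scene',246.25,260,.03)
print('collar',C1,C2)
t1=A('top',298+126/8,190+123/8,.015);t2=A('scene',223+312/8,240+212/8,.017)
print('screw',deg(t1-C1),np.hypot(*(t1-C1)),deg(t2-C2),np.hypot(*(t2-C2)))
f=384/72
T=lambda x,y,z:A('top',184+(x-384)/f,214+y/f,z)
S=lambda x,y,z:A('scene',264+(x-384)/f,152+y/f,z)
r0,r1=T(557,128,.062),T(537,65,.062);print('rib top',r0,r1,deg(r1-r0),np.hypot(*(r1-r0)))
u=(r1-r0)/np.hypot(*(r1-r0));print('spindle by rib',(r0+r1)/2-u*.052)
s0,s1=S(645,167,.062),S(698,187,.062);print('rib sc',s0,s1,deg(s1-s0)); u=(s1-s0)/np.hypot(*(s1-s0));print((s0+s1)/2-u*.052)
c=[T(402,108,.06),T(680,25,.06),T(764,295,.06)];print('corners',c,(c[0]+c[2])/2,deg(c[1]-c[0])+90,deg(c[1]-c[2]))
d=[S(528,32,.06),S(765,115,.06),S(638,275,.06),S(390,186,.06)];print('sc',d,np.mean(d,0),deg(d[1]-d[0]),deg(d[2]-d[3]),deg(d[1]-d[2]))
print('washer',T(577,200,.063),'nose',T(577,185,.112),S(578,68,.112))
im=cv2.imread('pics/a.png')
for n in('yellow','blue'):
  pass
print('yellow',A('top',282,215,.03),'blue',A('top',342,186,.03),A('top',303,298,.065))
E
```

```text
collar [ 0.6046 -0.1173] [ 0.6072 -0.1158]
screw 28.743524067873643 0.03978490395767381 29.513081060089135 0.03702898447365047
rib top [0.5628 0.1626] [0.5942 0.1707] 14.460908749911784 0.03239883920579687
spindle by rib [0.5281 0.1537]
rib sc [0.5664 0.1638] [0.595  0.1699] 11.954090744335772
[0.5298 0.1561]
corners [array([0.5784, 0.237 ]), array([0.609 , 0.1009]), array([0.4759, 0.069 ])] [0.5272 0.153 ] 12.664924254839377 13.454935405369266
sc [array([0.4489, 0.2066]), array([0.5829, 0.2367]), array([0.6133, 0.1047]), array([0.4828, 0.0711])] [0.532  0.1548] 12.680411809592984 14.431754021741583 102.95198354219248
washer [0.5273 0.1547] nose [0.5277 0.149 ] [0.5323 0.1521]
yellow [ 0.6165 -0.0102] blue [ 0.6837 -0.1775] [ 0.3954 -0.0448]
```

```bash
cat >> h.py <<'E'
def psi():
    x,y,z,w=manip.state()['eef_rot']; return np.degrees(np.arctan2(2*(x*y+w*z),1-2*(y*y+z*z)))
def togo(x,y,z,ps):
    s=manip.state();p=psi();a=np.radians(p);d=np.array([x,y,z])-s['eef_pos']
    ex=np.array([np.cos(a),np.sin(a)]);ey=np.array([np.sin(a),-np.cos(a)])
    print('togo mm',(1e3*np.array([d[:2]@ex,d[:2]@ey,-d[2]])).round(1),'turn',round((p-ps+180)%360-180,2),'| psi',round(p,2),'pos',s['eef_pos'].round(4),'F',s['contact_force'].round(1),'t',round(s['time_s'],2),'w',round(s['gripper_width'],4),'q6',round(s['qpos'][5],2))
E
python3 -c "
from h import *
togo(.606,-.1166,.12,29)
T=manip.camera_params"
```

```text
togo mm [-614.5 -493.5   98.6] turn 134.86 | psi 163.86 pos [0.1529 0.5283 0.2186] F [ 0.2  0.7 -0.4] t 0.7 w 0.0928 q6 -0.08
```

Call:
servo_tool([
  [-0.038, -0.031, 0.0, 8.5, 0.065],
  [-0.076, -0.062, 0.0, 17, 0.065],
  [-0.114, -0.093, 0.0, 25.5, 0.065],
  [-0.152, -0.124, 0.0, 34, 0.065],
  [-0.19, -0.155, 0.0, 42.5, 0.065],
])

```text
time_s: 1.2
eef_pos: [0.293, 0.325, 0.2188]
eef_rot: [0.492, 0.87, 0.0, 0.0]
contact_force: [0.9, 1.3, 0.6]
gripper_width: 0.0652
```

```bash
python3 -c "
from h import *
togo(.606,-.1166,.12,29)"
```

```text
togo mm [-539.7   40.6   98.8] turn 92.03 | psi 121.03 pos [0.293  0.325  0.2188] F [0.9 1.3 0.6] t 1.2 w 0.0652 q6 0.19
```

Call:
servo_tool([
  [-0.048, 0.003, 0.0, 8.5, 0.065],
  [-0.096, 0.007, 0.0, 17, 0.065],
  [-0.144, 0.01, 0.0, 25.5, 0.065],
  [-0.192, 0.014, 0.0, 34, 0.065],
  [-0.24, 0.018, 0.0, 42.5, 0.065],
])

```text
time_s: 1.7
eef_pos: [0.4335, 0.1291, 0.2189]
eef_rot: [0.774, 0.633, 0.0, 0.0]
contact_force: [1.1, 0.8, 0.0]
gripper_width: 0.065
```

```bash
python3 -c "
from h import *
togo(.606,-.1166,.12,29)"
```

```text
togo mm [-206.4  218.1   98.9] turn 49.49 | psi 78.49 pos [0.4335 0.1291 0.2189] F [1.1 0.8 0. ] t 1.7 w 0.065 q6 0.39
```

Call:
servo_tool([
  [-0.034, 0.035, 0.0, 8.5, 0.065],
  [-0.068, 0.07, 0.0, 17, 0.065],
  [-0.102, 0.105, 0.0, 25.5, 0.065],
  [-0.136, 0.14, 0.02, 34, 0.065],
  [-0.17, 0.175, 0.05, 42.5, 0.065],
])

```text
time_s: 2.2
eef_pos: [0.5683, -0.0649, 0.1743]
eef_rot: [0.951, 0.309, 0.001, 0.001]
contact_force: [0.4, 0.5, 0.2]
gripper_width: 0.0649
```

```bash
python3 -c "
from h import *
togo(.606,-.1166,.1,29)"
```

```text
togo mm [ 0.2 64.  74.3] turn 6.97 | psi 35.97 pos [ 0.5683 -0.0649  0.1743] F [0.4 0.5 0.2] t 2.2 w 0.0649 q6 0.75
```

Call:
servo_tool([
  [0.0, 0.04, 0.02, 4, 0.065],
  [0.0, 0.064, 0.05, 7, 0.065],
  [0.0, 0.064, 0.075, 7, 0.065],
  [0.0, 0.064, 0.11, 7, 0.065],
  [0.0, 0.064, 0.11, 7, 0.065],
])

```text
time_s: 2.7
eef_pos: [0.6019, -0.1137, 0.0597]
eef_rot: [0.967, 0.253, -0.003, -0.002]
contact_force: [-0.4, -0.3, 0.3]
gripper_width: 0.0653
```

```bash
python3 -c "
from h import *
togo(.606,-.1166,.003,29)
a=manip.snapshot('top');b=manip.snapshot('scene')
f=lambda im,x,y,r:cv2.resize(im[y-r:y+r,x-r:x+r,::-1],(390,390),interpolation=3)
cv2.imwrite('pics/e.png',np.hstack([f(a,322,210,45),f(b,247,255,35)]))"
```

```text
togo mm [ 2.1  4.5 56.7] turn 0.34 | psi 29.34 pos [ 0.6019 -0.1137  0.0597] F [-0.4 -0.3  0.3] t 2.7 w 0.0653 q6 0.8
```

View pics/e.png

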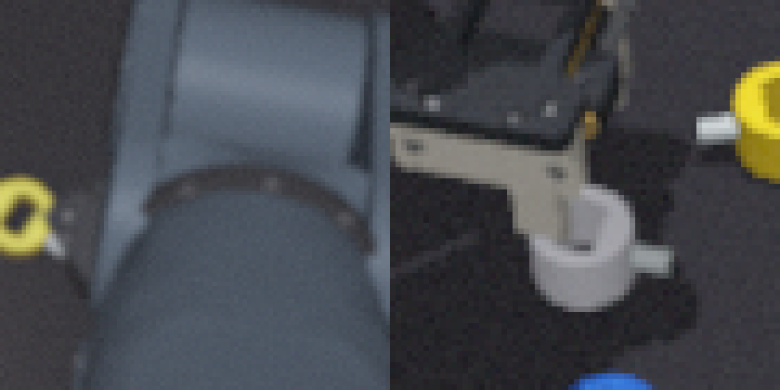

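The scene crop shows the collar under the near finger with the screw clear to the right. The arm hides it in the top view. Now I'll correct and descend.

Call:
servo_tool([
  [0.001, 0.003, 0.0, 0, 0.065],
  [0.001, 0.003, 0.015, 0, 0.065],
  [0.001, 0.003, 0.03, 0, 0.065],
  [0.001, 0.003, 0.03, 0, 0.065],
  [0.001, 0.003, 0.03, 0, 0.065],
])

```text
time_s: 3.3
eef_pos: [0.6065, -0.1161, 0.0332]
eef_rot: [0.967, 0.253, -0.001, -0.0]
contact_force: [0.9, -0.4, 0.2]
gripper_width: 0.0649
```

```bash
python3 -c "
from h import *
togo(.606,-.1166,.003,29)"
```

```text
togo mm [-0.6  0.2 30.2] turn 0.36 | psi 29.36 pos [ 0.6065 -0.1161  0.0332] F [ 0.9 -0.4  0.2] t 3.3 w 0.0649 q6 0.79
```

Call:
servo_tool([
  [0, 0, 0.015, 0, 0.065],
  [0, 0, 0.029, 0, 0.065],
  [0, 0, 0.029, 0, 0.065],
  [0, 0, 0.029, 0, 0.065],
  [0, 0, 0.029, 0, 0.03],
])

```text
time_s: 3.8
eef_pos: [0.6071, -0.1163, 0.0051]
eef_rot: [0.967, 0.253, 0.0, 0.0]
contact_force: [-0.0, 0.3, -0.0]
gripper_width: 0.0607
```

Call:
servo_tool([
  [0, 0, 0, 0, 0.03],
  [0, 0, 0, 0, 0.03],
  [0, 0, 0, 0, 0.03],
  [0, 0, 0, 0, 0.03],
  [0, 0, 0, 0, 0.03],
])

```text
time_s: 4.3
eef_pos: [0.607, -0.1163, 0.0051]
eef_rot: [0.967, 0.253, 0.0, 0.0]
contact_force: [-0.6, 1.1, 4.7]
gripper_width: 0.0438
```

```bash
python3 -c "
from h import *
togo(.606,-.1166,.003,29)"
```

```text
togo mm [-1.  -0.3  2.1] turn 0.36 | psi 29.36 pos [ 0.607  -0.1163  0.0051] F [-0.6  1.1  4.7] t 4.3 w 0.0438 q6 0.79
```

Call:
servo_tool([
  [0, 0, -0.03, 0, 0.03],
  [0, 0, -0.07, 0, 0.03],
  [0, 0, -0.11, 0, 0.03],
  [0, 0, -0.15, 0, 0.03],
  [0, 0, -0.16, 0, 0.03],
])

```text
time_s: 4.8
eef_pos: [0.6084, -0.1167, 0.1691]
eef_rot: [0.967, 0.253, 0.003, 0.001]
contact_force: [-0.3, -0.5, -1.9]
gripper_width: 0.0439
```

```bash
python3 -c "
from h import *
togo(.5295,.1545,.165,40)"
```

```text
togo mm [  64.2 -275.     4.1] turn -10.64 | psi 29.36 pos [ 0.6084 -0.1167  0.1691] F [-0.3 -0.5 -1.9] t 4.8 w 0.0439 q6 0.79
```

Call:
servo_tool([
  [0.01, -0.045, 0, 0, 0.03],
  [0.021, -0.09, 0, 0, 0.03],
  [0.032, -0.135, 0, 0, 0.03],
  [0.042, -0.18, 0, 0, 0.03],
  [0.05, -0.215, 0, 0, 0.03],
])

```text
time_s: 5.3
eef_pos: [0.5435, 0.0977, 0.1638]
eef_rot: [0.967, 0.254, -0.001, -0.0]
contact_force: [1.3, -0.1, -1.9]
gripper_width: 0.0437
```

```bash
python3 -c "
from h import *
togo(.5295,.1545,.15,40)"
```

```text
togo mm [ 15.7 -56.3  13.8] turn -10.61 | psi 29.39 pos [0.5435 0.0977 0.1638] F [ 1.3 -0.1 -1.9] t 5.3 w 0.0437 q6 1.15
```

Call:
servo_tool([
  [0.008, -0.03, 0, -5, 0.03],
  [0.015, -0.055, 0, -10, 0.03],
  [0.015, -0.055, 0.008, -10, 0.03],
  [0.015, -0.055, 0.012, -10, 0.03],
  [0.015, -0.055, 0.012, -10, 0.03],
])

```text
time_s: 5.8
eef_pos: [0.5307, 0.1501, 0.1515]
eef_rot: [0.942, 0.336, -0.001, -0.0]
contact_force: [0.4, -1.0, -0.8]
gripper_width: 0.0438
```

```bash
python3 -c "
from h import *
togo(.5295,.1545,.12,40)
a=manip.snapshot('top');b=manip.snapshot('scene')
cv2.imwrite('pics/f0.png',b[:,:,::-1]);cv2.imwrite('pics/f1.png',a[:,:,::-1])
f=lambda im,x,y,r:cv2.resize(im[y-r:y+r,x-r:x+r,::-1],(390,390),interpolation=3)
cv2.imwrite('pics/f.png',np.hstack([f(a,220,250,36),f(b,300,170,36)]))"
```

```text
togo mm [ 1.9 -4.2 31.5] turn -0.74 | psi 39.26 pos [0.5307 0.1501 0.1515] F [ 0.4 -1.  -0.8] t 5.8 w 0.0438 q6 1.08
```

View pics/f.png

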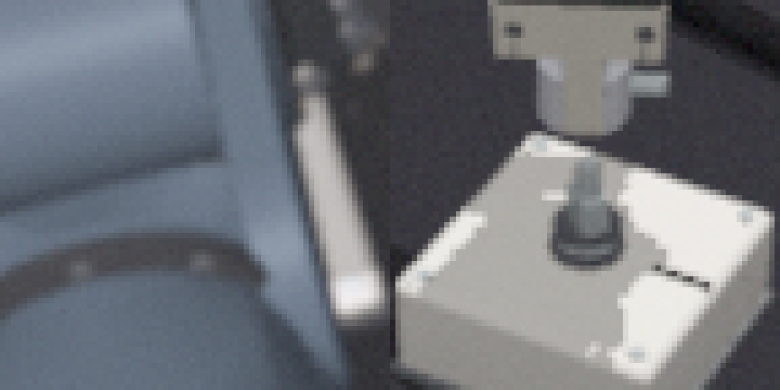

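The scene view shows the held collar just above the nose. The screw is to the right at about (620,82) in the crop, and the shaft nose is at about (588,165). The top view is blocked by the arm. I'll measure the lateral offset from edge profiles.

```bash
python3 - <<'E'
from h import *
np.set_printoptions(precision=4,suppress=True)
im=cv2.imread('pics/f0.png').astype(int).sum(2)
for r in range(151,157): print(r,(im[r,286:314]//3).tolist())
print()
for r in range(162,182,2): print(r,(im[r,286:318]//3).tolist())
E
python3 - <<'E'
from h import *
s=manip.state()['eef_pos']
for z in(.145,.16): print('tcp axis',z,px('scene',[s[0],s[1],z]))
for z in(.07,.09,.1,.112): print('spindle',z,px('scene',[.5295,.1545,z]))
togo(.5295,.1545,.12,40)
E
```

```text
151 [59, 57, 56, 59, 67, 107, 125, 128, 133, 134, 133, 135, 136, 133, 134, 135, 137, 125, 131, 133, 131, 123, 114, 102, 106, 103, 108, 110]
152 [60, 60, 61, 60, 65, 105, 122, 127, 133, 129, 133, 135, 134, 133, 133, 133, 137, 135, 134, 135, 131, 124, 93, 65, 57, 59, 59, 62]
153 [61, 58, 57, 57, 66, 107, 122, 129, 134, 130, 130, 136, 134, 136, 135, 132, 136, 134, 136, 136, 129, 125, 95, 65, 60, 60, 59, 58]
154 [59, 62, 61, 59, 58, 104, 121, 131, 131, 132, 132, 133, 133, 134, 137, 134, 135, 135, 134, 132, 128, 120, 92, 59, 54, 58, 63, 57]
155 [59, 61, 58, 57, 60, 99, 120, 126, 134, 130, 133, 135, 135, 136, 134, 134, 136, 132, 134, 135, 131, 109, 78, 60, 61, 60, 59, 61]
156 [59, 61, 62, 62, 59, 62, 100, 127, 133, 133, 132, 135, 135, 134, 136, 135, 136, 134, 131, 135, 125, 92, 61, 61, 55, 60, 57, 55]

162 [105, 185, 190, 172, 204, 210, 213, 219, 220, 220, 220, 221, 219, 218, 197, 153, 119, 104, 81, 62, 63, 60, 57, 59, 58, 60, 60, 58, 57, 58, 57, 58]
164 [168, 173, 170, 172, 171, 172, 171, 170, 172, 171, 172, 168, 145, 137, 145, 141, 135, 157, 173, 169, 153, 132, 121, 120, 96, 63, 62, 59, 
[... 967 characters left out ...]
4, 233, 234, 234, 234]
178 [171, 170, 173, 171, 171, 172, 168, 123, 76, 79, 70, 65, 70, 71, 73, 68, 64, 71, 73, 78, 77, 143, 169, 172, 172, 172, 171, 217, 234, 233, 234, 234]
180 [171, 171, 172, 172, 172, 173, 172, 134, 78, 75, 97, 113, 109, 107, 114, 113, 114, 118, 100, 77, 92, 151, 174, 171, 170, 170, 172, 172, 171, 218, 233, 233]
tcp axis 0.145 [299.661889   154.57689403]
tcp axis 0.16 [299.71569246 149.72671853]
spindle 0.07 [300.04667197 176.52188526]
spindle 0.09 [300.12130521 170.57147076]
spindle 0.1 [300.1590936  167.54578556]
spindle 0.112 [300.20485974 163.86959165]
togo mm [ 1.5 -4.6 32.5] turn -0.75 | psi 39.25 pos [0.5313 0.15   0.1525] F [-0.7 -0.8 -0.7] t 5.9 w 0.0437 q6 1.08
```

Call:
servo_tool([
  [0.0024, -0.0046, 0, -1, 0.03],
  [0.0024, -0.0046, 0.01, -1, 0.03],
  [0.0024, -0.0046, 0.02, -1, 0.03],
  [0.0024, -0.0046, 0.028, -1, 0.03],
  [0.0024, -0.0046, 0.028, -1, 0.03],
])

```text
time_s: 6.4
eef_pos: [0.5293, 0.1558, 0.1232]
eef_rot: [0.939, 0.345, -0.001, -0.0]
contact_force: [-0.0, 0.1, -0.5]
gripper_width: 0.0439
```

```bash
python3 -c "
from h import *
togo(.5301,.1550,.1,40)"
```

```text
togo mm [ 0.2  1.1 23.2] turn 0.35 | psi 40.35 pos [0.5293 0.1558 0.1232] F [-0.   0.1 -0.5] t 6.4 w 0.0439 q6 1.07
```

Call:
servo_tool([
  [0, 0.001, 0.005, 0, 0.03],
  [0, 0.001, 0.012, 0, 0.03],
  [0, 0.001, 0.019, 0, 0.03],
  [0, 0.001, 0.023, 0, 0.03],
  [0, 0.001, 0.025, 0, 0.03],
])

```text
time_s: 6.9
eef_pos: [0.5305, 0.1552, 0.0992]
eef_rot: [0.939, 0.345, -0.0, -0.0]
contact_force: [-0.3, -0.9, -0.5]
gripper_width: 0.0443
```

```bash
python3 -c "
from h import *
togo(.5301,.1550,.1,40);print(manip.state()['wrist_torque'])"
```

```text
togo mm [-0.4 -0.1 -0.8] turn 0.35 | psi 40.35 pos [0.5305 0.1552 0.0992] F [-0.3 -0.9 -0.5] t 6.9 w 0.0443 q6 1.07
[-0.03553729  0.17391754  0.02351294]
```

Call:
servo_tool([
  [0, 0, 0.0005, 0, 0.03],
  [0, 0, 0.001, 0, 0.03],
  [0, 0, 0.0015, 0, 0.03],
  [0, 0, 0.002, 0, 0.03],
  [0, 0, 0.002, 0, 0.03],
])

```text
time_s: 7.4
eef_pos: [0.531, 0.1554, 0.0985]
eef_rot: [0.939, 0.345, 0.0, 0.0]
contact_force: [-1.8, -0.5, 6.9]
gripper_width: 0.0439
```

```bash
python3 -c "
from h import *
togo(.5301,.1550,.1,40);print(manip.state()['wrist_torque'])"
```

```text
togo mm [-0.9 -0.3 -1.5] turn 0.35 | psi 40.35 pos [0.531  0.1554 0.0985] F [-1.8 -0.5  6.9] t 7.4 w 0.0439 q6 1.07
[-0.08813347  0.56408927  0.02704246]
```

Resting on the step at about 7 N. Sweeping counter-clockwise (negative turn) to feel for the drop.

Call:
servo_tool([
  [-0.0005, 0, 0, -3, 0.03],
  [-0.0005, 0, 0, -6, 0.03],
  [-0.0005, 0, 0, -9, 0.03],
  [-0.0005, 0, 0, -12, 0.03],
  [-0.0005, 0, 0, -15, 0.03],
])

```text
time_s: 7.9
eef_pos: [0.5304, 0.155, 0.0979]
eef_rot: [0.885, 0.465, 0.0, 0.0]
contact_force: [0.4, 0.2, -0.9]
gripper_width: 0.0438
```

```bash
python3 -c "
from h import *
togo(.5301,.1550,.1,40);print(manip.state()['wrist_torque'])"
```

```text
togo mm [-0.2 -0.3 -2.1] turn 15.48 | psi 55.48 pos [0.5304 0.155  0.0979] F [ 0.4  0.2 -0.9] t 7.9 w 0.0438 q6 0.8
[-0.09310114  0.09782117 -0.04080542]
```

The force vanished at about 55°, so it probably dropped. I'll push down slowly to confirm.

Call:
servo_tool([
  [0, 0, 0.001, 0, 0.03],
  [0, 0, 0.002, 0, 0.03],
  [0, 0, 0.003, 0, 0.03],
  [0, 0, 0.004, 0, 0.03],
  [0, 0, 0.004, 0, 0.03],
])

```text
time_s: 8.4
eef_pos: [0.5302, 0.1549, 0.0936]
eef_rot: [0.886, 0.464, -0.0, -0.0]
contact_force: [-0.3, -0.6, -1.4]
gripper_width: 0.0436
```

```bash
python3 -c "
from h import *
togo(.5301,.1550,.1,40);print(manip.state()['wrist_torque'])"
```

```text
togo mm [ 0.  -0.2 -6.4] turn 15.33 | psi 55.33 pos [0.5302 0.1549 0.0936] F [-0.3 -0.6 -1.4] t 8.4 w 0.0436 q6 0.81
[-0.04200335  0.12608981 -0.08143701]
```

Dropped over the flats: 5.5 mm below the step with no force. I'll go lower, then turn clockwise together with the shaft.

Call:
servo_tool([
  [0, 0, 0.002, 0, 0.03],
  [0, 0, 0.004, 0, 0.03],
  [0, 0, 0.006, 0, 0.03],
  [0, 0, 0.008, 0, 0.03],
  [0, 0, 0.008, 0, 0.03],
])

```text
time_s: 8.9
eef_pos: [0.5302, 0.1549, 0.0855]
eef_rot: [0.886, 0.464, -0.0, -0.0]
contact_force: [0.1, -0.9, -1.7]
gripper_width: 0.0439
```

Call:
servo_tool([
  [0, 0, 0, 5, 0.03],
  [0, 0, 0, 11, 0.03],
  [0, 0, 0, 17, 0.03],
  [0, 0, 0, 23, 0.03],
  [0, 0, 0, 28, 0.03],
])

```text
time_s: 9.4
eef_pos: [0.53, 0.1542, 0.0857]
eef_rot: [0.972, 0.235, -0.001, 0.001]
contact_force: [-1.3, -5.5, 0.0]
gripper_width: 0.0437
```

```bash
python3 -c "
from h import *
togo(.5301,.1550,.085,13.3);print(manip.state()['wrist_torque'])"
```

```text
togo mm [ 0.4 -0.6  0.7] turn 13.85 | psi 27.15 pos [0.53   0.1542 0.0857] F [-1.3 -5.5  0. ] t 9.4 w 0.0437 q6 1.3
[-0.93270037  0.36609944  0.16051633]
```

Call:
servo_tool([
  [0, 0, 0, 4, 0.03],
  [0, 0, 0, 8, 0.03],
  [0, 0, 0, 12, 0.03],
  [0, 0, 0, 13.5, 0.03],
  [0, 0, 0, 13.5, 0.03],
])

```text
time_s: 9.9
eef_pos: [0.5298, 0.154, 0.0857]
eef_rot: [0.993, 0.12, -0.001, 0.001]
contact_force: [-1.5, -6.6, 1.0]
gripper_width: 0.0439
```

```bash
python3 -c "
from h import *
togo(.5301,.1550,.085,13.3);print(manip.state()['wrist_torque'])
b=manip.snapshot('scene');a=manip.snapshot('top')
cv2.imwrite('pics/g0.png',b[:,:,::-1])
f=lambda im,x,y,r:cv2.resize(im[y-r:y+r,x-r:x+r,::-1],(390,390),interpolation=3)
cv2.imwrite('pics/g.png',np.hstack([f(a,220,245,30),f(b,306,178,26)]))"
```

```text
togo mm [ 0.5 -0.9  0.7] turn 0.53 | psi 13.83 pos [0.5298 0.154  0.0857] F [-1.5 -6.6  1. ] t 9.9 w 0.0439 q6 1.53
[-1.23156443  0.48277331  0.16102205]
```

View pics/g.png

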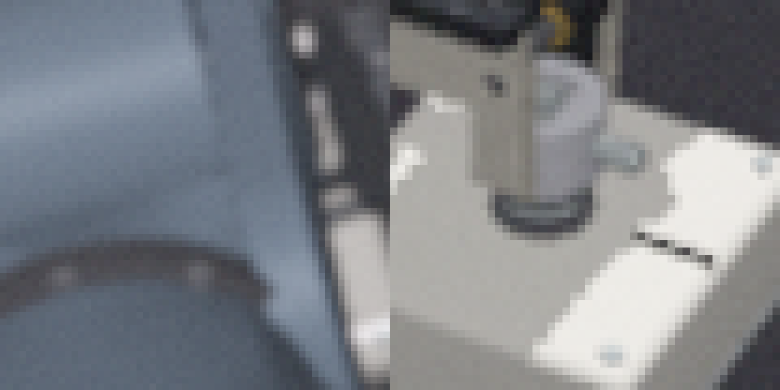

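The scene crop shows the collar on the shaft just above the washer. The screw tip is at about (640,157) in the crop, pointing roughly parallel to the rib, which runs (634,236)–(712,262). Next I'll check the angle numerically.

```bash
python3 - <<'E'
from h import *
s=manip.state()['eef_pos']; zc=s[2]+.01
im=cv2.imread('pics/g0.png')
f=7.5;o=np.array([280,152])
# predicted screw for angles
for ps in(9,13.5,18,23):
    a=np.radians(ps);u=np.array([np.cos(a),np.sin(a),0]);c=np.array([.5292,.1541,zc])
    P=[(px('scene',c+u*r)-o)*f+[390,0] for r in(.022,.03,.038)]
    v=np.array([-np.sin(a),np.cos(a),0])*.0055;k=np.array([0,0,.0055])
    R=[(px('scene',c+u*.038+v*np.cos(t)+k*np.sin(t))-o)*f+[390,0] for t in np.linspace(0,6.28,24)]
    print(ps,np.round(P).tolist(),'tip disc x',np.min(R,0).round(),np.max(R,0).round())
for r in(.037,.067):
  for rb in(12.3,13.3,14.3):
    a=np.radians(rb);print('rib',rb,((px('scene',[.5293+r*np.cos(a),.1545+r*np.sin(a),.062])-o)*f+[390,0]).round())
print(im[168:180,304:318].sum(2)//3)
E
```

```text
9 [[594.0, 149.0], [613.0, 157.0], [633.0, 165.0]] tip disc x [625. 150.] [642. 180.]
13.5 [[596.0, 146.0], [617.0, 153.0], [638.0, 161.0]] tip disc x [630. 145.] [645. 176.]
18 [[598.0, 143.0], [620.0, 149.0], [641.0, 156.0]] tip disc x [635. 140.] [648. 171.]
23 [[600.0, 140.0], [623.0, 145.0], [645.0, 150.0]] tip disc x [640. 134.] [650. 166.]
rib 12.3 [632. 236.]
rib 13.3 [633. 235.]
rib 14.3 [634. 234.]
rib 12.3 [709. 264.]
rib 13.3 [710. 262.]
rib 14.3 [712. 260.]
[[165 161 151 134 136 162 172 171 172 171 171 170 173 161]
 [156 142 133 128 145 164 167 170 172 171 172 172 171 172]
 [138 134 132 138 160 164 158 162 162 169 171 172 171 171]
 [138 135 131 143 151 153 153 152 145 152 166 173 170 171]
 [137 134 129 133 138 145 148 154 160 130 152 172 172 190]
 [138 130 128 117 122 132 137 140 158 129 152 172 190 223]
 [136 134 130 122 134 145 139 131 125 138 162 171 206 228]
 [136 135 130 139 162 171 164 153 151 164 172 170 172 217]
 [136 126 121 148 169 173 171 172 170 171 171 170 171 217]
 [121 104  91 152 171 173 171 170 172 172 171 171 173 206]
 [ 87  83  74 140 168 171 173 172 171 173 172 170 171 171]
 [101  84  83 135 164 173 173 171 170 171 172 172 172 192]]
```

```bash
cat > ov.py <<'E'
from h import *
def overlay(name,angs,ctr,zc):
    im=np.mean([manip.snapshot('scene').astype(float) for _ in range(4)],0).astype(np.uint8)[:,:,::-1]
    cv2.imwrite('pics/raw_'+name,im)
    o=np.array([288,156]);f=16
    big=cv2.resize(im[156:192,288:328],None,fx=f,fy=f,interpolation=cv2.INTER_CUBIC)
    q=lambda p:((px('scene',p)-o+.5)*f).round().astype(int)
    t=np.linspace(0,2*np.pi,60);c=np.array([*ctr,zc])
    for h in(.015,-.015): cv2.polylines(big,[np.array([q(c+[.022*np.cos(a),.022*np.sin(a),h]) for a in t])],True,(255,0,255),1)
    for ps,col in angs:
        a=np.radians(ps);u=np.array([np.cos(a),np.sin(a),0]);v=np.array([-u[1],u[0],0])
        P=np.array([q(c+u*r+.0055*(v*np.cos(k)+np.array([0,0,1])*np.sin(k))) for r in(.022,.038) for k in t])
        cv2.polylines(big,[cv2.convexHull(P)],True,col,1)
    a=np.radians(13.3);cv2.polylines(big,[np.array([q([ctr[0]+r*np.cos(a)-s*np.sin(a),ctr[1]+r*np.sin(a)+s*np.cos(a),.062]) for r,s in((.037,.0015),(.067,.0015),(.067,-.0015),(.037,-.0015))])],True,(0,0,255),1)
    cv2.imwrite('pics/'+name,big)
E
python3 - <<'E'
from ov import *
s=manip.state();print(s['eef_pos'],psi())
overlay('k.png',[(13.5,(0,255,0)),(19,(0,255,255))],(.5294,.1543),s['eef_pos'][2]+.01)
E
```

```text
[0.52980193 0.15401558 0.08565051] 13.881668494436973
```

View pics/k.png

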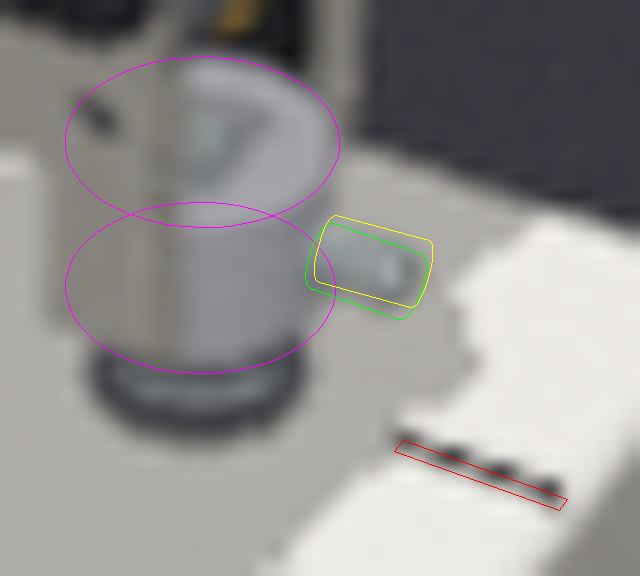

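The overlay predictions sit a uniform 8 px (0.5 image px) low and to the right, for rib and collar alike. Allowing for that, the screw lies between the 13.5° and 19° outlines. A short gradient fit should settle the angle.

```bash
cat > fit.py <<'E'
from h import *
from scipy.ndimage import map_coordinates,gaussian_filter
def fit(raw,ctr,zc):
    g=gaussian_filter(cv2.imread(raw).astype(float),(.6,.6,0)); G=np.hypot(*[sum(np.abs(np.gradient(g[...,k],axis=i)) for k in range(3)) for i in(0,1)])
    t=np.linspace(0,2*np.pi,60);c=np.array([*ctr,zc])
    samp=lambda P,s:map_coordinates(G,[P[:,1]+s[1],P[:,0]+s[0]],order=1).mean()
    def rib(a):
        a=np.radians(a);return np.array([px('scene',[ctr[0]+r*np.cos(a),ctr[1]+r*np.sin(a),.062]) for r in np.linspace(.037,.067,40)])
    D=-g.sum(2)  # rib: darkness
    sh=[(u,v) for u in np.arange(-1.6,.9,.1) for v in np.arange(-1.6,.9,.1)]
    best=max((map_coordinates(D,[P[:,1]+s[1],P[:,0]+s[0]],order=1).mean(),a,s) for a in np.arange(8,19,.5) for P in[rib(a)] for s in sh)
    print('rib',best[1],np.round(best[2],2))
    def screw(a):
        a=np.radians(a);u=np.array([np.cos(a),np.sin(a),0]);v=np.array([-u[1],u[0],0])
        P=np.array([px('scene',c+u*r+.0055*(v*np.cos(k)+np.array([0,0,1])*np.sin(k))) for r in(.022,.038) for k in t]).astype(np.float32)
        H=cv2.convexHull(P)[:,0];L=np.vstack([H,H[:1]]);d=np.r_[0,np.cumsum(np.hypot(*np.diff(L,axis=0).T))];x=np.linspace(0,d[-1],120)
        Q=np.c_[np.interp(x,d,L[:,0]),np.interp(x,d,L[:,1])]; m=px('scene',c+u*.025)[0]; return Q[Q[:,0]>m]
    for s in(best[2],(-.5,-.5),(-.5,-.8),(-.8,-.5)):
        v=[(round(samp(screw(a),s),2),a) for a in np.arange(2,30,1.)];print('screw',np.round(s,2),sorted(v)[::-1][:4])
    print('free',sorted(((round(samp(screw(a),s),2),a,tuple(np.round(s,1))) for a in np.arange(2,30,2.) for s in sh),reverse=True)[:5])
E
python3 - <<'E'
from fit import *
fit('pics/raw_k.png',(.5294,.1543),.0957)
E
```

```text
rib 14.0 [-0.6 -0.5]Traceback (most recent call last):
  File "<stdin>", line 2, in <module>
  File "fit.py", line 19, in fit
    v=[(round(samp(screw(a),s),2),a) for a in np.arange(2,30,1.)];print('screw',np.round(s,2),sorted(v)[::-1][:4])
                   ~~~~~^^^
  File "fit.py", line 15, in screw
    P=np.array([px('scene',c+u*r+.0055*(v*np.cos(k)+np.array([0,0,1])*np.sin(k))) for r in(.022,.038) for k in t]).astype(np.float32)
                ~~^^^^^^^^^^^^^^^^^^^^^^^^^^^^^^^^^^^^^^^^^^^^^^^^^^^^^^^^^^^^^^^
  File "h.py", line 10, in px
    c=manip.camera_params(cam); T=np.array(c['cam_to_world']); q=T[:3,:3].T@(np.array(p)-T[:3,3]); x=q[:2]/q[2]
ValueError: time passes only in moves, steps and waits
```

```bash
sed -i 's/^from cell import manip/from cell import manip\nimport functools\nCP=functools.cache(lambda n:manip.camera_params(n))/; s/c=manip.camera_params(cam)/c=CP(cam)/' h.py
python3 - <<'E'
from fit import *
fit('pics/raw_k.png',(.5294,.1543),.0957)
E
```

```text
rib 14.0 [-0.6 -0.5]
screw [-0.6 -0.5] [(np.float64(33.43), np.float64(13.0)), (np.float64(33.42), np.float64(12.0)), (np.float64(32.77), np.float64(11.0)), (np.float64(32.67), np.float64(14.0))]
screw [-0.5 -0.5] [(np.float64(34.12), np.float64(12.0)), (np.float64(34.01), np.float64(13.0)), (np.float64(33.56), np.float64(11.0)), (np.float64(33.17), np.float64(14.0))]
screw [-0.5 -0.8] [(np.float64(32.59), np.float64(11.0)), (np.float64(32.56), np.float64(10.0)), (np.float64(32.01), np.float64(12.0)), (np.float64(31.93), np.float64(9.0))]
screw [-0.8 -0.5] [(np.float64(32.13), np.float64(13.0)), (np.float64(31.95), np.float64(12.0)), (np.float64(31.62), np.float64(14.0)), (np.float64(31.27), np.float64(11.0))]
free [(np.float64(38.4), np.float64(28.0), (np.float64(0.8), np.float64(-1.6))), (np.float64(37.46), np.float64(6.0), (np.float64(0.8), np.float64(-1.1))), (np.float64(37.36), np.float64(6.0), (np.float64(0.7), np.float64(-1.1))), (np.float64(37.35), np.float64(8.0), (np.float64(0.6), np.float64(-0.8))), (np.float64(37.34), np.float64(8.0), (np.float64(0.6), np.float64(-0.9)))]
```

Fit says screw about 13° and rib about 14°, with the tool at 13.9°, so it is aligned. Now I'll press down.

Call:
servo_tool([
  [0, 0.0005, 0.002, 0, 0.03],
  [0, 0.0005, 0.004, 0, 0.03],
  [0, 0.0005, 0.006, 0, 0.03],
  [0, 0.0005, 0.008, 0, 0.03],
  [0, 0.0005, 0.0095, 0, 0.03],
])

```text
time_s: 10.7
eef_pos: [0.5299, 0.1542, 0.0771]
eef_rot: [0.993, 0.121, -0.001, 0.0]
contact_force: [-8.6, -2.9, 15.6]
gripper_width: 0.0441
```

```bash
python3 -c "
from h import *
togo(.5301,.1550,.075,13.6);print(manip.state()['wrist_torque'])"
```

```text
togo mm [ 0.4 -0.7  2.1] turn 0.28 | psi 13.88 pos [0.5299 0.1542 0.0771] F [-8.6 -2.9 15.6] t 10.7 w 0.0441 q6 1.53
[-0.55976857  1.68133721  0.14887254]
```

Call:
servo_tool([
  [-0.0005, 0.0003, 0, 0, 0.03],
  [-0.001, 0.0003, 0, 0, 0.03],
  [-0.001, 0.0003, 0, 0, 0.03],
  [-0.001, 0.0003, 0.0005, 0, 0.03],
  [-0.001, 0.0003, 0.001, 0, 0.03],
])

```text
time_s: 11.2
eef_pos: [0.5298, 0.1541, 0.0766]
eef_rot: [0.993, 0.121, 0.0, -0.0]
contact_force: [-6.6, 0.6, 15.1]
gripper_width: 0.0439
```

```bash
python3 -c "
from h import *
togo(.5301,.1550,.075,13.6);print(manip.state()['wrist_torque'])"
```

```text
togo mm [ 0.5 -0.8  1.6] turn 0.27 | psi 13.87 pos [0.5298 0.1541 0.0766] F [-6.6  0.6 15.1] t 11.2 w 0.0439 q6 1.53
[-0.12442682  1.25566797  0.15059333]
```

Call:
servo_tool([
  [-0.0005, 0, 0, 0, 0.03],
  [-0.001, 0, 0, 0, 0.03],
  [-0.0015, 0, 0.0, 0, 0.03],
  [-0.0015, 0, 0.0005, 0, 0.03],
  [-0.0015, 0, 0.001, 0, 0.03],
])

```text
time_s: 11.7
eef_pos: [0.5297, 0.1541, 0.0763]
eef_rot: [0.993, 0.121, 0.002, -0.0]
contact_force: [-2.4, 0.9, 16.9]
gripper_width: 0.044
```

```bash
python3 -c "
from h import *
togo(.5301,.1550,.075,13.6);print(manip.state()['wrist_torque'])"
```

```text
togo mm [ 0.6 -0.8  1.3] turn 0.27 | psi 13.87 pos [0.5297 0.1541 0.0763] F [-2.4  0.9 16.9] t 11.7 w 0.044 q6 1.53
[0.23651729 0.44405519 0.13471289]
```

Call:
servo_tool([
  [-0.0005, 0, 0.0005, -1, 0.03],
  [-0.0005, 0, 0.001, -2, 0.03],
  [-0.0005, 0, 0.0015, -1, 0.03],
  [-0.0005, 0, 0.002, 0, 0.03],
  [-0.0005, 0, 0.002, 0, 0.03],
])

```text
time_s: 12.2
eef_pos: [0.5298, 0.154, 0.0749]
eef_rot: [0.993, 0.121, 0.003, -0.0]
contact_force: [-1.5, 0.4, 21.2]
gripper_width: 0.0439
```

```bash
python3 -c "
from h import *
togo(.5301,.1550,.075,13.6);print(manip.state()['wrist_torque'])"
```

```text
togo mm [ 0.6 -0.9 -0.1] turn 0.25 | psi 13.85 pos [0.5298 0.154  0.0749] F [-1.5  0.4 21.2] t 12.2 w 0.0439 q6 1.53
[0.07469266 0.54161921 0.20492062]
```

Call:
servo_tool([
  [0, 0, 0.0005, -1, 0.03],
  [0, 0, 0.001, -1.5, 0.03],
  [0, 0, 0.001, -1, 0.03],
  [0, 0, 0.001, 0, 0.03],
  [0, 0, 0.001, 0, 0.03],
])

```text
time_s: 12.7
eef_pos: [0.5299, 0.154, 0.0748]
eef_rot: [0.993, 0.121, 0.003, -0.0]
contact_force: [-5.0, -0.7, 31.7]
gripper_width: 0.0437
```

```bash
python3 - <<'E'
from fit import *
from ov import overlay
togo(.5301,.1550,.075,13.6);print(manip.state()['wrist_torque'])
overlay('m.png',[(13.5,(0,255,0))],(.5294-.0007,.1543),.085)
fit('pics/raw_m.png',(.5293,.1543),.085)
E
```

```text
togo mm [ 0.5 -0.9 -0.2] turn 0.26 | psi 13.86 pos [0.5299 0.154  0.0748] F [-5.  -0.7 31.7] t 12.7 w 0.0437 q6 1.53
[-0.09764191  1.20085552  0.27837326]
rib 14.0 [-0.6 -0.5]
screw [-0.6 -0.5] [(np.float64(37.91), np.float64(13.0)), (np.float64(37.67), np.float64(12.0)), (np.float64(37.58), np.float64(14.0)), (np.float64(36.97), np.float64(11.0))]
screw [-0.5 -0.5] [(np.float64(38.04), np.float64(13.0)), (np.float64(37.91), np.float64(12.0)), (np.float64(37.56), np.float64(14.0)), (np.float64(37.34), np.float64(11.0))]
screw [-0.5 -0.8] [(np.float64(38.37), np.float64(11.0)), (np.float64(38.14), np.float64(12.0)), (np.float64(38.11), np.float64(10.0)), (np.float64(37.47), np.float64(13.0))]
screw [-0.8 -0.5] [(np.float64(37.62), np.float64(13.0)), (np.float64(37.51), np.float64(14.0)), (np.float64(37.21), np.float64(12.0)), (np.float64(37.02), np.float64(15.0))]
free [(np.float64(40.68), np.float64(2.0), (np.float64(0.8), np.float64(-1.6))), (np.float64(40.55), np.float64(4.0), (np.float64(0.5), np.float64(-1.6))), (np.float64(40.52), np.float64(4.0), (np.float64(0.6), np.float64(-1.6))), (np.float64(40.5), np.float64(2.0), (np.float64(0.7), np.float64(-1.6))), (np.float64(40.49), np.float64(4.0), (np.float64(0.6), np.float64(-1.5)))]
```

View pics/m.png

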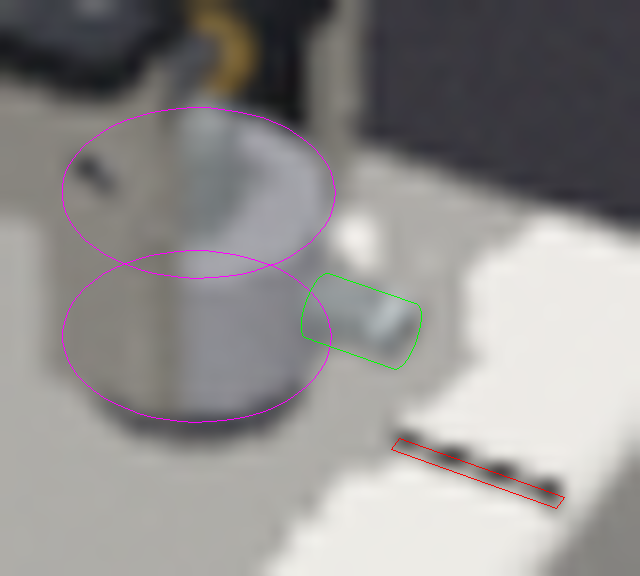

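The collar sits on its outline for full-down, with the same constant 0.5 px bias as the rib. The stop is hard: 10 N for 0.1 mm. The screw fits 13° against the rib's 14°. I'll ease the push a little and check again.

Call:
servo_tool([
  [-0.0003, 0, -0.0004, 0, 0.03],
  [-0.0005, 0, -0.0007, 0, 0.03],
  [-0.0005, 0, -0.0007, 0, 0.03],
  [-0.0005, 0, -0.0007, 0, 0.03],
  [-0.0005, 0, -0.0007, 0, 0.03],
])

```text
time_s: 13.4
eef_pos: [0.5297, 0.1539, 0.0749]
eef_rot: [0.993, 0.121, 0.003, -0.0]
contact_force: [0.1, 1.4, 22.5]
gripper_width: 0.0439
```

Call:
servo_tool([
  [0, 0, 0, 0, 0.03],
  [0, 0, 0, 0, 0.03],
  [0, 0, 0, 0, 0.03],
  [0, 0, 0, 0, 0.03],
  [0, 0, 0, 0, 0.03],
])

```text
time_s: 13.9
eef_pos: [0.5298, 0.1539, 0.0749]
eef_rot: [0.993, 0.121, 0.003, -0.0]
contact_force: [-0.6, 0.5, 23.0]
gripper_width: 0.0435
```

Steady at 23 N on the stop, so I'm handing in.

```bash
python3 -c "
from h import *
print(manip.job_done())"
```

```text
the job is handed in; nothing more can be done
None
```

The silver collar is on the shaft, turned to the index rib and pressed fully down, with the gripper still holding it. I handed the job in at about 14 s; it reports no verdict.

- **Fit:** The collar rested on the shaft's step at 7 N. While I turned it counter-clockwise, the force vanished at about 55°, and it then went freely 5.5 mm below the step.
- **Alignment:** I turned collar and shaft together clockwise by about 41°, against about 0.16 N m. In the last pictures the screw fits 13° and the rib 14°, with the tool at 13.9°. Single readings ranged about ±2–3°. By eye an early overlay suggested up to 17°, and a fit with the position left free gave no usable answer.
- **Pressed down:** The tool is 24 mm below its height on the step, as it should be. The stop is hard: about 10 N more for 0.1 mm. It pushed back harder on the way down than the spring alone would (side friction), so I shifted the tool sideways and wiggled it slightly. I then eased the push to a steady 23 N, well above the washer's 9 N.
- **Other things on the bench:** Nothing else was touched as far as I could tell, but I did not check them again with a full picture at the end.

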